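Seat a mosaic planter in a banding wheel holder, bare side to the front

TASK

Set the square mosaic planter upright into the tapered wooden holder on the banding wheel, let it centre itself, and press it fully home onto the cork pad with a firm, steady downward push of about 15 N for a second or two; forcing it, crooked, sideways or with more than about 25 N, would crack the fresh tiles off. Turn the wheel so that the planter's bare side faces straight to the front (towards the robot), ready for the next tiles, and leave it seated and standing free. Do not shift the glue tube, the tweezers or the clear cup, and never tip the planter over.

Things in the scene. Friction and masses are not known exactly. Their poses are not given: they have to be found in the camera images.
- mosaic_pot: Square terracotta planter, open top, 90 mm high, 0.2 to 0.3 kg. Origin on its axis half-way up, z up. Lower 70 mm: square taper, 34 mm wide at the foot, 56 mm at 70 mm up. Top 20 mm: upright collar 60 mm square, walls 6 mm, to grip by; its middle 35 mm above the origin. Three sides bear coloured tiles 40 to 65 mm up and along their rim, within the collar's width; the side at its own -x is bare.
- pot_bare_side (a point): Middle of the planter's bare side, 25 mm out along its own -x, 7 mm above its origin. The taper (8.9 degrees, friction about 0.2) leaves 0.25 mm of play a side when home; 1 mm off centre the planter catches on a wall about 5 mm too high, and pushed on while held stiffly there it loads that wall with about three times the push. Let go, it slides down and centres itself.
- wheel_head (a joint): Angle of head and holder, rad, anticlockwise from above; drag 0.08 N m, stays where left. The holder, a wooden block 72 x 72 x 36 mm on the disc, has its sides along the world's x and y at 0. Its square pocket, 43 mm wide at the mouth, has the planter's taper and a cork pad below. The planter fits any of four ways round; home, its foot is on the pad and its origin 18 mm above the block's top.
- banding_wheel: Foot of the banding wheel, fixed on the table; origin at its underside on the wheel's upright axis; axes those of the world (-x to the front, the robot). It carries the stem, head and holder. The stem's height is clamped anywhere between its lowest place and 22 mm higher and is not measured: the head's disc (150 mm across) has its top 52 to 74 mm above the table.
- glue_tube: bystander: tube of craft glue lying down, 32 x 119 x 24 mm, origin at the centre of its underside
- tweezers: bystander: steel tweezers, 13 x 121 x 9 mm, origin at the centre of the underside
- deli_cup: bystander: clear cup of glass offcuts, 112 mm across, 110 mm high, origin at the centre of its underside

How it is judged:
On the way:
1. the planter is pressed home: its axis within 1.5 mm of the wheel's, upright within 2 degrees, bearing on the holder with more than 12 N (its weight included) for 0.8 s (horizontal distance between mosaic_pot and banding_wheel below 0.0015 m and angle between mosaic_pot's own z axis and vertical below 0.035 rad and height (world z) of mosaic_pot between 0.1 and 0.133 m and contact force between mosaic_pot and banding_wheel above 12 N), for 0.8 s.
At the end, for the whole second after the job is handed in: the planter stands in the holder's pocket, its axis within 1.5 mm of the wheel's, upright within 2 degrees; holder and planter are square to the table's front within 7 degrees, the bare side towards the robot; wheel and planter are at rest (horizontal distance between mosaic_pot and banding_wheel below 0.0015 m and angle between mosaic_pot's own z axis and vertical below 0.035 rad and height (world z) of mosaic_pot between 0.1 and 0.133 m and (value of joint wheel_head between -3.262 and -3.022 rad or value of joint wheel_head between -1.691 and -1.451 rad or value of joint wheel_head between -0.12 and 0.12 rad or value of joint wheel_head between 1.451 and 1.691 rad or value of joint wheel_head between 3.022 and 3.262 rad) and angle between the x axis of mosaic_pot and the x axis of banding_wheel, either way round below 0.12 rad and x of pot_bare_side in the frame of banding_wheel below -0.015 m and linear speed of mosaic_pot below 0.01 m/s and velocity of joint wheel_head between -0.05 and 0.05 rad/s); the robot touches nothing.
It fails at once if the planter is forced: it bears on the holder with more than 45 N (pad and walls added up) (contact force between mosaic_pot and banding_wheel above 45 N).
It fails at once if the planter tips by more than 20 degrees (angle between mosaic_pot's own z axis and vertical above 0.35 rad).
It fails at once if the glue tube, the tweezers or the clear cup is shifted by more than 10 mm (distance of any of glue_tube, tweezers, deli_cup from where it was at the start of the episode above 0.01 m).
It also fails if it takes over 58 s, if anything falls off the work surface, if the arm or the gripper's body presses on something with over 40 N, if the wrist force passes 120 N, or if a joint passes its speed limit or range.

ROBOT

A 6-joint arm with a two-finger parallel gripper is mounted at the origin on a cart in front of the work surface, level with it; the furniture and walls round the work are solid. World frame = base frame: x ahead of the robot, y to its left, z up, the work surface at z = 0. Lengths are in m, angles in rad, forces in N, time in s.
With the tool pointing down it reaches from about 0.275 to 1 m from the base axis. Payload 8.4 kg.
Tool frame: the origin (TCP) lies between the finger pads; the fingertips stand 22 mm ahead of it and the grasp point (between the pads) lies 3 mm ahead of it (r.tip_extent is the distance from the TCP to the fingertips, in m); z points along the fingers, y is the direction in which the jaws open and shut (so a half turn about z gives the same grasp; the last joint's range is limited). The gripper opens to 85 mm and grips with 20 to 120 N. Pads are 22 mm wide; open, the fingers measure 114 mm over their backs; the gripper's body (76 mm by 85 mm) begins 54 mm behind the grasp point. The pads swing forward as they close: fully open they stand 13 mm farther back than shut.
Start: joints at [-1.165, 0.353, 1.633, -0, 1.155, -0.002], TCP at [0.248, -0.574, 0.253] pointing down, gripper open.
Joint ranges: [-2.63, 2.63], [-0.92, 2.1], [0.06, 2.66], [-1.3, 4.44], [0, 2.69], [-3.02, 3.02]. Speed limits (rad/s): [2.22, 2.22, 2.79, 3.14, 3.14, 3.14].

INTERFACE

Orientations are given as a rotation vector (axis times angle).
In Python, from workcell import r gives the robot as it stands.
- The arm moves only by the shell command python3 -m jog 'ROWS' [FORCE]. ROWS is JSON, a list of rows, each a list of 7 numbers: the turn, a rotation vector about the world's x, y, z in rad, then the shift along the world's x, y, z in cm, then the finger opening in cm, from 0 to 8.54. In form: [[ax, ay, az, dx, dy, dz, hand], ...]. A call has 1 to 12 rows; each row is the pose to reach, as a shift and turn from the pose commanded when the call began; what a row does not reach only later rows make up. A row lasts 1/12 s, in which the tool goes at most 41.7 mm and 7.16 degrees, less where a joint would pass 70% of its speed; a pose out of reach is approached as far as the arm can. A call with a gripper value outside its range is refused whole. The fingers move at their own pace and stop on an object; FORCE is the grip in N (left out, the last holds). Time passes only in rows, so rows that repeat a pose let the fingers close. It gives the time, the measured TCP pose, the force and the opening at its end, in the units of the state.
- r.get_state(): the state, without advancing time (a new reading comes with each control period).
- r.camera(name): name is "scene" or "top" or "wrist"; returns a dict with "frame" (384x512x3 uint8, red, green, blue), "vertical_fov" (degrees; the focal length in pixels is half the picture's height over the tangent of half this angle, whatever the lens; pixels are square), "cx", "cy" (the principal point, pixels), "cam_to_world" (4x4, takes a point from camera to world coordinates). Camera axes: x right, y down, z forward; pixel columns grow to the right and rows downward; lengths in m; the calibration is good to about 2 mm. The wrist camera is an equidistant fisheye: a pixel r from the principal point sees the ray r / f radians off the axis. A picture is of the moment at which its call begins. There is no depth.
- r.hand_in(): hands the job in, once; it reports no verdict.
The state is a dict: "clock": time; "joint_positions": joint angles; "qvel": joint speeds; "joint_torque": joint torques, N m; "tcp_pos": TCP position; "tool_rot": TCP orientation; "contact_force": force on the tool from outside, world axes, zero at the start; "moment": the same for the moment, N m; "finger_gap": opening from 0.0 (shut) to 1.0 (fully open).
Only numpy, scipy, OpenCV 4.12 (cv2) and the standard library are available. Lean on these libraries where they do the work, as an engineer would, in place of code of your own. Each camera call takes 0.05 s, during which the arm holds its last target. There are 200 camera calls.

## Working session

There is one attempt and no reset: what is moved stays moved. The work goes in short steps, Python scripts to look and compute and a shell command to move; the robot and the scene stay as the last step left them, time stands still between calls to the robot, and variables do not carry over. Pictures are saved under pics/ and viewed, about 8 in all and at most 12, crops included, and the job is handed in when it is done.

```bash
mkdir -p pics; ls; cat > h.py <<'E'
from workcell import r
import numpy as np, cv2, pickle
def snap(name,fn):
    c=r.camera(name); pickle.dump(c,open(f'pics/{fn}.pkl','wb')); return c
def f(c): return 192/np.tan(np.radians(c['vertical_fov'])/2)
def ray(c,u,v,fish=False):
    x=(u-c['cx'])/f(c); y=(v-c['cy'])/f(c)
    if fish:
        t=np.hypot(x,y); s=np.sin(t)/max(t,1e-9); d=np.array([x*s,y*s,np.cos(t)])
    else: d=np.array([x,y,1.])
    T=np.array(c['cam_to_world']); return T[:3,3],T[:3,:3]@d
def at_z(c,u,v,z,fish=False):
    o,d=ray(c,u,v,fish); return o+d*(z-o[2])/d[2]
def proj(c,p,fish=False):
    T=np.array(c['cam_to_world']); q=T[:3,:3].T@(np.array(p)-T[:3,3])
    if fish:
        rho=np.hypot(q[0],q[1]); t=np.arctan2(rho,q[2]); k=f(c)*t/max(rho,1e-9)
        return np.array([c['cx']+k*q[0],c['cy']+k*q[1]])
    return np.array([c['cx']+f(c)*q[0]/q[2],c['cy']+f(c)*q[1]/q[2]])
E
python3 - <<'E'
from h import *
ims=[]
for n in ['scene','top']:
    c=snap(n,n+'0'); print(n,c['vertical_fov'],c['cx'],c['cy'],np.round(c['cam_to_world'],3).tolist())
    ims.append(c['frame'][:,:,::-1])
    cv2.imwrite(f'pics/{n}0.png',cv2.resize(ims[-1],(800,600),interpolation=cv2.INTER_CUBIC))
print(r.get_state())
E
```

```text
pics
scene 43.4416245681141 252.74970731237005 186.85399810303866 [[-0.9, -0.26, 0.351, 0.184], [-0.437, 0.527, -0.729, 0.486], [0.005, -0.809, -0.588, 0.665], [0.0, 0.0, 0.0, 1.0]]
top 44.99272033165312 252.8408108379067 182.38696337544184 [[-0.001, -0.992, 0.126, 0.441], [-1.0, 0.002, 0.005, -0.257], [-0.005, -0.126, -0.992, 0.953], [0.0, 0.0, 0.0, 1.0]]
{'clock': 0.1, 'joint_positions': array([-1.16539122e+00,  3.53596285e-01,  1.63405055e+00,  3.48830884e-05,
        1.15513997e+00, -2.42078214e-03]), 'qvel': array([-0.00026011, -0.00241471, -0.0008242 , -0.00062493, -0.00074803,
       -0.00027176]), 'joint_torque': array([ 1.52341570e-03, -6.06355977e+01, -3.42821431e+01,  1.30884482e-04,
        3.99262353e-03,  7.81842857e-06]), 'tcp_pos': array([ 0.24773315, -0.5733962 ,  0.25262979]), 'tool_rot': array([-3.07535664e+00, -6.35921222e-01,  3.26177285e-04]), 'contact_force': array([0.72477388, 0.09717571, 0.47778954]), 'moment': array([-0.0284907 , -0.02366342,  0.04317878]), 'finger_gap': 1.0015660605543457}
```

View pics/top0.png

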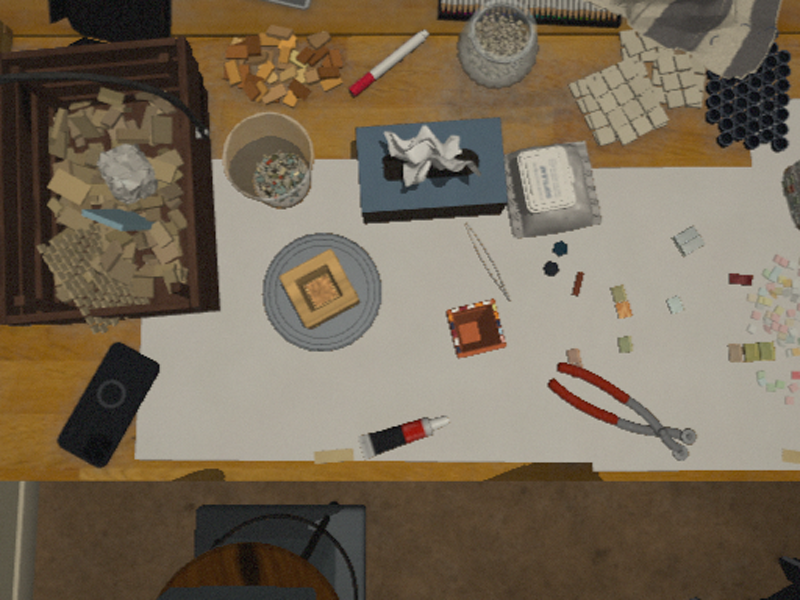

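View pics/scene0.png

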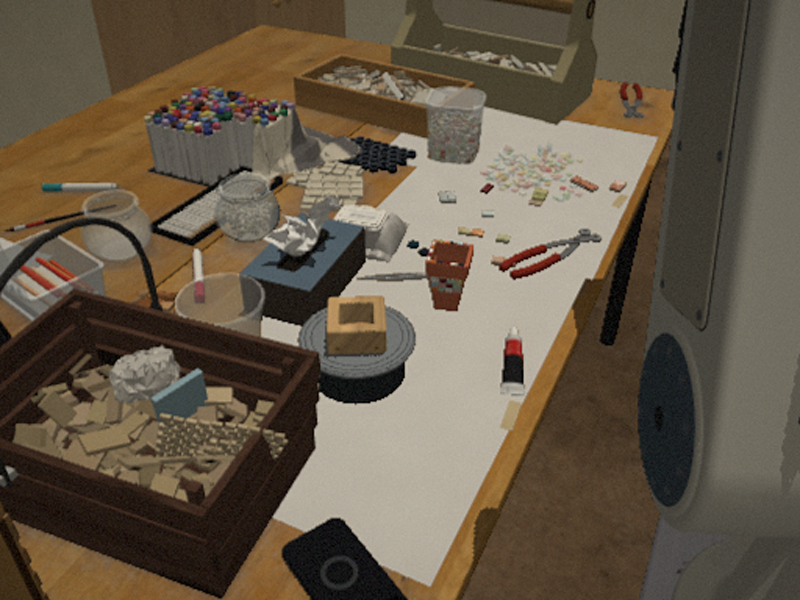

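The top view shows the pot at (477,328) with its bare rim side probably to the front, and the wheel at (321,290). The glue tube is at (405,436), the tweezers at (488,262) and the cup at (268,160). Next, enlarged crops.

```bash
python3 - <<'E'
from h import *
t=pickle.load(open('pics/top0.pkl','rb'))['frame'][:,:,::-1]; s=pickle.load(open('pics/scene0.pkl','rb'))['frame'][:,:,::-1]
def cr(im,u,v,w,h,k): return cv2.resize(im[v:v+h,u:u+w],(w*k,h*k),interpolation=cv2.INTER_CUBIC)
a=cr(t,280,185,50,50,8); b=cr(t,165,145,80,80,5)
c=cr(s,262,148,50,50,8)[:200*2]; d=cr(s,185,180,80,80,5)
o=np.zeros((800,800,3),np.uint8)
o[:400,:400]=a;o[:400,400:]=b;o[400:,:400]=c;o[400:,400:]=d
cv2.imwrite('pics/crop1.png',cv2.resize(o,(600,600),interpolation=cv2.INTER_AREA))
E
```

```text
(no output)
```

View pics/crop1.png

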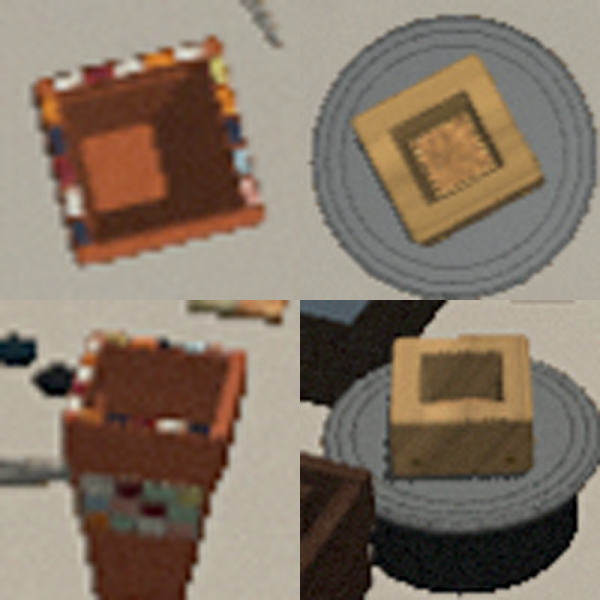

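```bash
cat > fit.py <<'E'
from h import *
from scipy.optimize import least_squares
t=pickle.load(open('pics/top0.pkl','rb')); s=pickle.load(open('pics/scene0.pkl','rb'))
def run(w,T,S,z0,fixz,oT,oS,g):
    sq=np.array([[1,1],[1,-1],[-1,-1],[-1,1]])*w/2
    def res(p,full=False):
        th=p[2];R=np.array([[np.cos(th),-np.sin(th)],[np.sin(th),np.cos(th)]])
        P=np.c_[sq@R.T+p[:2],np.full(4,z0 if fixz else p[3])]
        e=[]
        for c,O,o in((t,T,oT),(s,S,oS)):
            Q=np.array([proj(c,x)+ (o) for x in P]); O=np.array(O)
            d=min((Q-np.roll(O,k,0) for k in range(4)),key=lambda d:(d**2).sum()); e.append(d)
        return np.array(e).ravel()
    q=least_squares(res,g); print(q.x, np.degrees(q.x[2])); print(np.round(q.fun.reshape(2,4,2),1).tolist())
k=lambda L,u,v,sc,x0,y0:[(u+(x-x0)/sc,v+(y-y0)/sc) for x,y in L]
z=np.zeros(2)-0.0
gp=at_z(t,477/1.5625,328/1.5625,.09);gw=at_z(t,321/1.5625,290/1.5625,.1)
print('pot')
Tp=k([(38,85),(217,42),(265,213),(83,262)],280,185,6,0,0); Sp=k([(90,338),(243,352),(215,435),(65,420)],262,148,6,0,300)
run(.06,Tp,Sp,.09,True,z,z,[gp[0],gp[1],.2])
run(.06,Tp,Sp,.09,False,z,z,[gp[0],gp[1],.2,.09])
print('wheel')
Tw=k([(352,120),(475,55),(543,180),(421,237)],165,145,3.75,300,0); Sw=k([(392,340),(527,337),(533,420),(390,422)],185,180,3.75,300,300)
run(.072,Tw,Sw,.1,False,z,z,[gw[0],gw[1],.4,.1])
for n,u,v,zz in(('cup',268,160,.11),('glue0',362,445,.01),('glue1',450,422,.01),('tw0',468,225,.005),('tw1',509,300,.005),('box',55,190,.1),('crate R front',218,310,.1),('tissueLB',362,215,.08)): print(n,at_z(t,u/1.5625,v/1.5625,zz)[:2])
E
python3 fit.py
```

```text
pot
[ 0.49931628 -0.34855293  0.24270124] 13.905757017671691
[[[-1.5, -1.2], [-0.3, -1.8], [0.1, 1.0], [-0.9, 0.6]], [[-0.5, -1.1], [0.0, -1.9], [1.0, -1.1], [2.2, -0.3]]]
[ 0.49994476 -0.35003336  0.24269717  0.08571525] 13.905523349887114
[[[-0.9, -1.3], [0.2, -1.8], [0.5, 0.7], [-0.3, 0.4]], [[-0.5, 0.1], [-0.0, -0.6], [0.9, 0.1], [2.1, 1.0]]]
wheel
[ 0.54776426 -0.1616727   0.49727388  0.09221005] 28.491694513568653
[[[-0.5, -0.7], [0.6, -1.5], [0.5, -1.5], [-1.1, 1.8]], [[0.3, 0.7], [0.7, -0.2], [0.7, -0.2], [0.4, 0.3]]]
cup [ 0.69957211 -0.10036242]
glue0 [ 0.35506406 -0.20973181]
glue1 [ 0.38385604 -0.32230351]
tw0 [ 0.64183556 -0.34939691]
tw1 [ 0.54130572 -0.40185723]
box [0.66593825 0.15854389]
crate R front [ 0.51994907 -0.04315054]
tissueLB [ 0.63875826 -0.2119497 ]
```

```bash
python3 -m jog '[[0,0,0,1.2,1.6,0,8.5],[0,0,0.01,3.3,4.6,0,8.5],[0,0,0.02,5.4,7.5,0,8.5],[0,0,0.03,7.5,10.4,0,8.5],[0,0,0.04,9.6,13.2,0,8.5],[0,0,0.05,11.8,16.2,0,8.5],[0,0,0.06,14,19.2,0,8.5],[0,0,0.07,16.1,22.1,0,8.5],[0,0,0.08,18.2,25,0,8.5],[0,0,0.089,20.4,28,0,8.5],[0,0,0.089,22.6,31,0,8.5],[0,0,0.089,24.7,33.9,0,8.5]]' 30; python3 -m jog '[[0,0,0,1.8,2.5,-0.5,8.5],[0,0,0,3.6,4.9,-1.5,8.5],[0,0,0,4.8,6.6,-2.5,8.5],[0,0,0,5.3,7.3,-3,8.5],[0,0,0,5.3,7.3,-3,8.5],[0,0,0,5.3,7.3,-3,8.5]]'
python3 - <<'E'
from h import *
c=snap('wrist','w1'); print(c['vertical_fov'],c['cx'],c['cy']); s=r.get_state(); print(s['tcp_pos'],s['tool_rot'],s['contact_force'],r.tip_extent,s['clock'])
cv2.imwrite('pics/w1.png',cv2.resize(c['frame'][:,:,::-1],(800,600),interpolation=cv2.INTER_CUBIC))
for p in [(.548,-.162,.092),(.548,-.162,.06)]+[(.548+a,-.162+b,.092) for a,b in((.0145,.0488),(.0488,-.0145),(-.0145,-.0488),(-.0488,.0145))]: print(proj(c,p,True)*1.5625)
E
```

```text
clock: 1.1
tcp_pos: [0.4956, -0.2329, 0.2531]
tool_rot: [-3.045, -0.772, 0.0]
contact_force: [0.1, -0.3, -0.6]
finger_gap: 0.998
clock: 1.6
tcp_pos: [0.5474, -0.1618, 0.2229]
tool_rot: [-3.044, -0.774, 0.002]
contact_force: [-0.4, 0.6, -0.3]
finger_gap: 0.994
65.70646984690485 255.34619827775046 192.91574551650473
[ 0.54737847 -0.16241675  0.22337838] [ 3.04503718e+00  7.72408362e-01 -9.82633308e-04] [ 0.4676036  -0.41472609 -0.18585818] 0.022 1.65
[396.87322362 294.1657103 ]
[397.09800252 281.17395045]
[331.01142798 230.45548301]
[462.84961314 230.55758324]
[458.3670813  353.77349243]
[335.46091554 353.5912773 ]
```

View pics/w1.png

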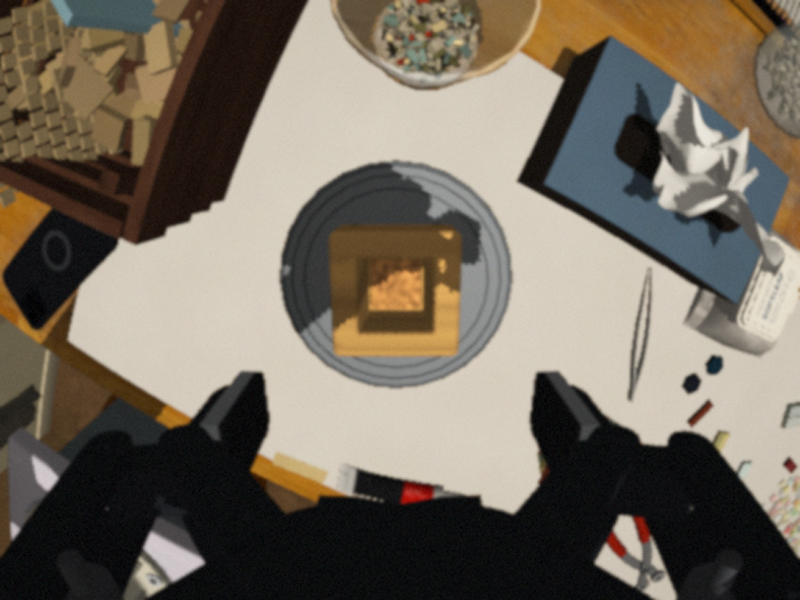

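The wrist image shows the block square to the jaws, with corners at (329,227), (462,227), (460,355) and (334,356), within 2 px of prediction. I'm descending to grip the block and will turn it square first.

```bash
python3 -m jog '[[0,0,0,0,0,-2,8.5],[0,0,0,0,0,-5,8.5],[0,0,0,0,0,-8,8.5],[0,0,0,0,0,-10.5,8.5],[0,0,0,0,0,-12,8.5],[0,0,0,0,0,-12.8,8.5],[0,0,0,0,0,-13.1,8.5],[0,0,0,0,0,-13.1,8.5]]' 20; python3 -m jog '[[0,0,0,0,0,0,7],[0,0,0,0,0,0,7],[0,0,0,0,0,0,7],[0,0,0,0,0,0,7],[0,0,0,0,0,0,7],[0,0,0,0,0,0,7],[0,0,0,0,0,0,7]]'
```

```text
clock: 2.32
tcp_pos: [0.5477, -0.1626, 0.0925]
tool_rot: [3.045, 0.771, 0.0]
contact_force: [0.3, -0.4, 1.0]
finger_gap: 0.999
clock: 2.9
tcp_pos: [0.5463, -0.16, 0.0931]
tool_rot: [-3.042, -0.77, 0.003]
contact_force: [-4.2, 10.7, 2.8]
finger_gap: 0.836
```

```bash
python3 -m jog '[[0,0,0,-0.1,0.2,0,7],[0,0,0,-0.12,0.23,0,7],[0,0,0,-0.12,0.23,0,7],[0,0,0,-0.12,0.23,0,7]]'; python3 -m jog '[[0,0,-0.04,0,0,0,7],[0,0,-0.1,0,0,0,7],[0,0,-0.16,0,0,0,7],[0,0,-0.22,0,0,0,7],[0,0,-0.28,0,0,0,7],[0,0,-0.34,0,0,0,7],[0,0,-0.40,0,0,0,7],[0,0,-0.45,0,0,0,7],[0,0,-0.49,0,0,0,7],[0,0,-0.497,0,0,0,7],[0,0,-0.497,0,0,0,7],[0,0,-0.497,0,0,0,7]]'
```

```text
clock: 3.23
tcp_pos: [0.5463, -0.1596, 0.0931]
tool_rot: [-3.045, -0.772, 0.001]
contact_force: [-6.2, 0.2, 5.2]
finger_gap: 0.836
clock: 4.23
tcp_pos: [0.546, -0.1586, 0.0931]
tool_rot: [-3.14, 0.002, 0.002]
contact_force: [-6.6, 5.1, 7.8]
finger_gap: 0.835
```

```bash
python3 -m jog '[[0,0,0,0,0.0,0,8.5],[0,0,0,0,0.0,0,8.5],[0,0,0,0,0.0,0,8.5],[0,0,0,0,0.0,0.3,8.5],[0,0,0,0,0.0,2,8.5],[0,0,0,0,0.0,5,8.5],[0,0,0,0,0,8.5,8.5],[0,0,0,0,0,12,8.5],[0,0,0,0,0,13.1,8.5]]'; python3 -m jog '[[0,0,0.03,-0.5,-2,0,8.5],[0,0,0.07,-1.4,-5.5,0,8.5],[0,0,0.12,-2.2,-9,0,8.5],[0,0,0.17,-3.1,-12.5,0,8.5],[0,0,0.21,-4,-16,0,8.5],[0,0,0.24,-4.5,-18.3,0,8.5],[0,0,0.243,-4.7,-19.1,0,8.5],[0,0,0.243,-4.7,-19.1,0,8.5],[0,0,0.243,-4.7,-19.1,0,8.5]]'
python3 - <<'E'
from h import *
c=snap('wrist','w2'); s=r.get_state(); print(s['tcp_pos'],s['tool_rot'],s['contact_force'],s['clock'])
cv2.imwrite('pics/w2.png',cv2.resize(c['frame'][:,:,::-1],(800,600),interpolation=cv2.INTER_CUBIC))
a=np.radians(13.9);R=np.array([[np.cos(a),-np.sin(a)],[np.sin(a),np.cos(a)]])
for q in((0,0),(.03,.03),(.03,-.03),(-.03,-.03),(-.03,.03)):
    p=R@q+[.4995,-.349]; print(q,np.round(proj(c,[*p,.09],True)*1.5625,1))
E
```

```text
clock: 4.98
tcp_pos: [0.5491, -0.1603, 0.2288]
tool_rot: [3.139, -0.0, 0.011]
contact_force: [0.4, -0.8, 0.6]
finger_gap: 0.997
clock: 5.73
tcp_pos: [0.4996, -0.3501, 0.223]
tool_rot: [-3.118, -0.378, 0.0]
contact_force: [-0.6, 0.3, -0.4]
finger_gap: 0.993
[ 0.49979301 -0.34946523  0.22305514] [-3.11781050e+00 -3.79337264e-01  2.00019173e-04] [ 0.86858529  0.19162159 -0.52762597] 5.7833
(0, 0) [393.7 294.8]
(0.03, 0.03) [339.2 242.5]
(0.03, -0.03) [447.8 242.2]
(-0.03, -0.03) [445.2 344.4]
(-0.03, 0.03) [342.7 344.5]
```

View pics/w2.png

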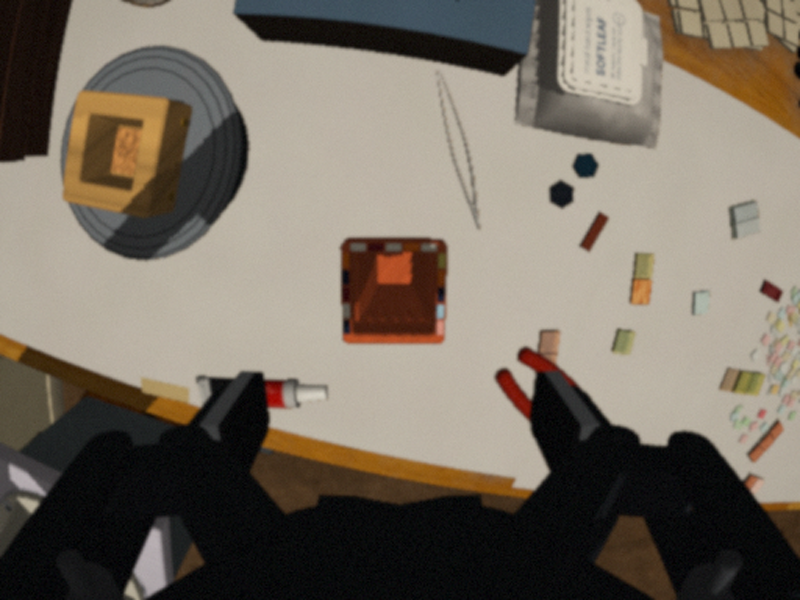

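The wrist view shows the pot rim corners at (341,238), (447,240), (445,343) and (342,343), with the plain bare rim at the bottom (front). The pot is about 3 mm left of the finger mid-plane, so I'll shift before descending.

```bash
python3 -m jog '[[0,0,0,0,0.3,-2,8.5],[0,0,0,0,0.33,-5,8.5],[0,0,0,0,0.33,-8,8.5],[0,0,0,0,0.33,-11,8.5],[0,0,0,0,0.33,-13,8.5],[0,0,0,0,0.33,-13.8,8.5],[0,0,0,0,0.33,-14,8.5],[0,0,0,0,0.33,-14,8.5]]' 20; python3 -m jog '[[0,0,0,0,0,0,7],[0,0,0,0,0,0,6.5],[0,0,0,0,0,0,6.2],[0,0,0,0,0,0,5.7],[0,0,0,0,0,0,5.5],[0,0,0,0,0,0,5.5],[0,0,0,0,0,0,5.5],[0,0,0,0,0,0,5.5],[0,0,0,0,0,0,5.5],[0,0,0,0,0,0,5.5]]' 40
python3 - <<'E'
from h import *
print(r.get_state()['contact_force'])
E
```

```text
clock: 6.45
tcp_pos: [0.5002, -0.3464, 0.0836]
tool_rot: [-3.118, -0.382, 0.0]
contact_force: [0.1, 0.5, -0.0]
finger_gap: 0.996
clock: 7.28
tcp_pos: [0.5003, -0.3475, 0.0847]
tool_rot: [3.118, 0.38, 0.002]
contact_force: [-0.4, 2.0, 5.9]
finger_gap: 0.697
[-0.38401194  1.97418098  5.94788006]
```

```bash
python3 -m jog '[[0,0,0,0,0,0.5,5.5],[0,0,0,0,0,2,5.5],[0,0,0,0,0,4.5,5.5],[0,0,0,0,0,7,5.5],[0,0,0,0,0,10,5.5],[0,0,0,0,0,12,5.5],[0,0,0,0,0,13,5.5],[0,0,0,0,0,13,5.5]]'; python3 -m jog '[[0,0,-0.02,0.3,1.2,0,5.5],[0,0,-0.05,0.8,3.3,0,5.5],[0,0,-0.08,1.4,5.6,0,5.5],[0,0,-0.12,2,8,0,5.5],[0,0,-0.15,2.7,10.5,0,5.5],[0,0,-0.18,3.3,13,0,5.5],[0,0,-0.21,3.9,15.3,0,5.5],[0,0,-0.23,4.4,17.2,0,5.5],[0,0,-0.243,4.7,18.4,0,5.5],[0,0,-0.243,4.8,18.8,0,5.5],[0,0,-0.243,4.8,18.8,0,5.5],[0,0,-0.243,4.8,18.8,0,5.5]]'
python3 - <<'E'
from h import *
P=[]
a=snap('scene','s3');b=snap('top','t3');w=snap('wrist','w3')
for i in range(3):
    r.camera('wrist'); s=r.get_state(); P.append(s['tcp_pos'])
print(np.mean(P,0),np.std(P,0),s['tool_rot'],s['contact_force'],s['moment'],s['clock'])
A=cv2.resize(a['frame'][120:270,150:350,::-1],(800,600),interpolation=cv2.INTER_CUBIC)
W=cv2.resize(w['frame'][100:300,180:330,::-1],(300,400))
cv2.imwrite('pics/s3.png',A)
E
```

```text
clock: 7.95
tcp_pos: [0.5006, -0.3479, 0.2159]
tool_rot: [3.116, 0.38, 0.005]
contact_force: [0.8, -1.3, -3.4]
finger_gap: 0.698
clock: 8.95
tcp_pos: [0.5471, -0.1594, 0.2124]
tool_rot: [-3.142, -0.001, 0.002]
contact_force: [-1.4, 0.1, -1.8]
finger_gap: 0.691
[ 0.54746379 -0.15989725  0.21317222] [5.49344242e-05 5.72961128e-05 6.56444181e-05] [ 3.14151599e+00 -1.58147688e-03  9.40772124e-05] [-0.38442947 -0.28711433 -3.07517206] [ 0.02539667 -0.00164425 -0.00108299] 9.25
```

View pics/s3.png

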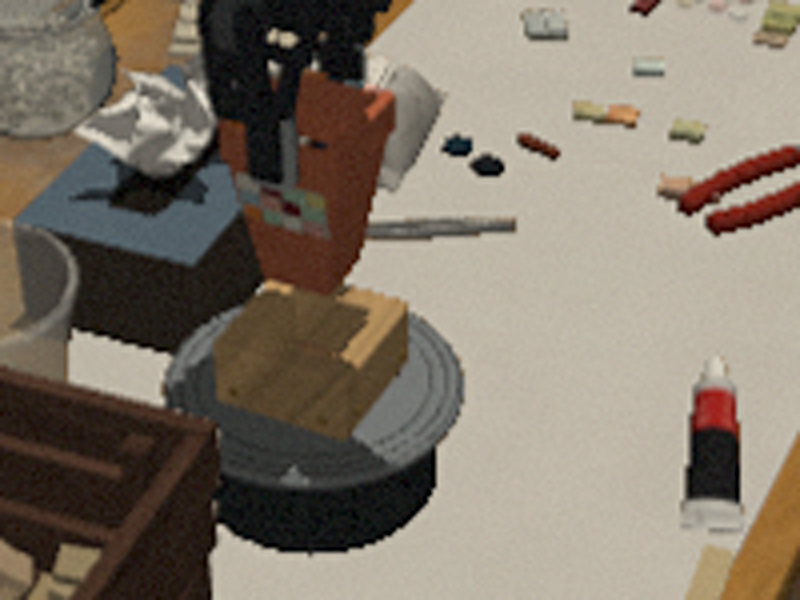

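The pot hangs upright over the square-turned block with its bare side to the front. Lowering now.

```bash
python3 -m jog '[[0,0,0,0.05,0.08,-1,5.5],[0,0,0,0.05,0.08,-2.2,5.5],[0,0,0,0.05,0.08,-3.3,5.5],[0,0,0,0.05,0.08,-4,5.5],[0,0,0,0.05,0.08,-4.5,5.5],[0,0,0,0.05,0.08,-4.5,5.5]]';python3 -m jog '[[0,0,0,0,0,-0.2,5.5],[0,0,0,0,0,-0.4,5.5],[0,0,0,0,0,-0.5,5.5],[0,0,0,0,0,-0.5,5.5]]'
```

```text
clock: 9.75
tcp_pos: [0.5473, -0.1581, 0.1665]
tool_rot: [-3.141, 0.0, 0.004]
contact_force: [-0.1, -0.0, -3.2]
finger_gap: 0.695
clock: 10.08
tcp_pos: [0.5482, -0.1584, 0.1634]
tool_rot: [3.142, -0.0, 0.0]
contact_force: [0.2, -0.4, -3.1]
finger_gap: 0.693
```

```bash
python3 -m jog '[[0,0,0,0,0,-0.15,5.5],[0,0,0,0,0,-0.3,5.5],[0,0,0,0,0,-0.3,5.5]]'
```

```text
clock: 10.33
tcp_pos: [0.5481, -0.1583, 0.1601]
tool_rot: [-3.142, 0.0, 0.0]
contact_force: [-0.4, 0.0, -3.2]
finger_gap: 0.692
```

```bash
python3 -m jog '[[0,0,0,0,0,-0.15,5.5],[0,0,0,0,0,-0.3,5.5],[0,0,0,0,0,-0.3,5.5]]'
```

```text
clock: 10.58
tcp_pos: [0.5482, -0.1586, 0.1571]
tool_rot: [3.141, 0.0, 0.0]
contact_force: [0.3, -1.4, -2.7]
finger_gap: 0.696
```

```bash
python3 -m jog '[[0,0,0,0,0,-0.1,5.5],[0,0,0,0,0,-0.2,5.5],[0,0,0,0,0,-0.2,5.5]]'
```

```text
clock: 10.83
tcp_pos: [0.5483, -0.1587, 0.1552]
tool_rot: [3.141, -0.0, 0.001]
contact_force: [0.3, -4.0, -1.6]
finger_gap: 0.693
```

```bash
python3 -m jog '[[0,0,0,0,-0.06,0,5.5],[0,0,0,0,-0.12,0,5.5],[0,0,0,0,-0.12,-0.1,5.5],[0,0,0,0,-0.12,-0.2,5.5],[0,0,0,0,-0.12,-0.2,5.5]]'
```

```text
clock: 11.25
tcp_pos: [0.5487, -0.1593, 0.1546]
tool_rot: [-3.141, 0.001, -0.002]
contact_force: [-2.7, 1.3, 9.8]
finger_gap: 0.699
```

```bash
python3 -m jog '[[0,0,0,0,0,0.1,5.5],[0,0,0,0,0,0.2,5.5],[0,0,0,0,0,0.2,6.2],[0,0,0,0,0,0.2,6.5],[0,0,0,0,0,0.2,6.8],[0,0,0,0,0,0.2,7.2],[0,0,0,0,0,0.2,7.6],[0,0,0,0,0,0.2,8.5],[0,0,0,0,0,0.2,8.5],[0,0,0,0,0,0.2,8.5],[0,0,0,0,0,0.2,8.5]]'; python3 - <<'E'
from h import *
a=snap('scene','s4')
s=r.get_state(); print(s['tcp_pos'],s['contact_force'],s['clock'])
cv2.imwrite('pics/s4.png',cv2.resize(a['frame'][140:250,170:310,::-1],(764,600),interpolation=cv2.INTER_CUBIC))
E
```

```text
clock: 12.17
tcp_pos: [0.5482, -0.1596, 0.1553]
tool_rot: [3.142, -0.0, 0.0]
contact_force: [0.2, -0.6, -1.1]
finger_gap: 0.997
[ 0.54815536 -0.15956132  0.15526427] [-0.58083357  0.27494019  0.23573299] 12.2167
```

View pics/s4.png

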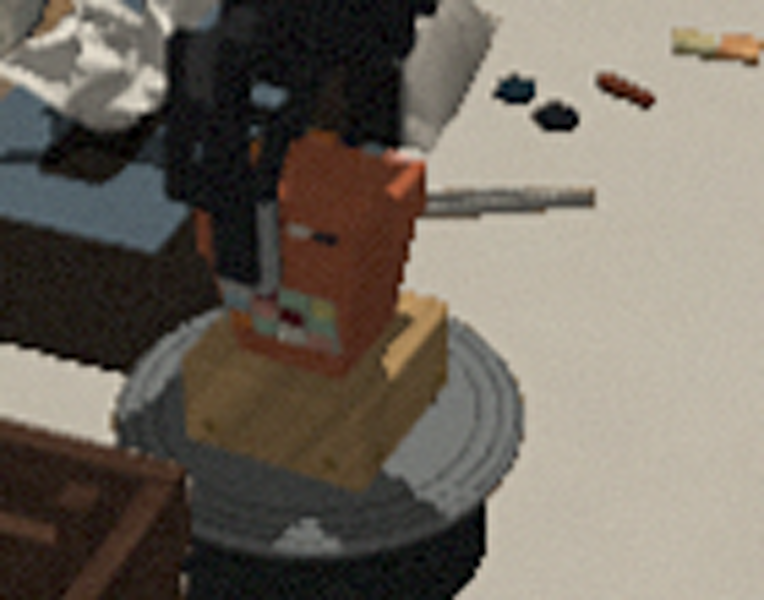

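```bash
python3 - <<'E'
from h import *
a=pickle.load(open('pics/s4.pkl','rb'))
q=lambda x,y,z:np.round((proj(a,(.548+x,-.1605+y,z))-[170,140])*764/140).tolist()
for zt in(.092,.095,.0985):
  print(zt,'block nf,ff,nb',q(-.036,.036,zt),q(-.036,-.036,zt),q(.036,.036,zt),'disc-block nf',q(-.036,.036,zt-.036),'rim nf,ff',q(-.03,.03,zt+.063),q(-.03,-.03,zt+.063),'foot of collar nf',q(-.03,.03,zt+.043))
E
```

```text
0.092 block nf,ff,nb [359.0, 422.0] [451.0, 308.0] [177.0, 364.0] disc-block nf [361.0, 502.0] rim nf,ff [349.0, 259.0] [429.0, 167.0] foot of collar nf [350.0, 307.0]
0.095 block nf,ff,nb [359.0, 415.0] [452.0, 301.0] [177.0, 357.0] disc-block nf [361.0, 495.0] rim nf,ff [348.0, 251.0] [429.0, 160.0] foot of collar nf [349.0, 300.0]
0.0985 block nf,ff,nb [359.0, 407.0] [452.0, 293.0] [176.0, 349.0] disc-block nf [361.0, 487.0] rim nf,ff [348.0, 243.0] [429.0, 152.0] foot of collar nf [349.0, 292.0]
```

```bash
python3 -m jog '[[0,0,0,0,0,0,7],[0,0,0,0,0,0,6.5],[0,0,0,0,0,0,6.2],[0,0,0,0,0,0,5.7],[0,0,0,0,0,0,5.5],[0,0,0,0,0,0,5.5],[0,0,0,0,0,0,5.5],[0,0,0,0,0,0,5.5]]' 30
```

```text
clock: 12.88
tcp_pos: [0.5482, -0.1594, 0.1554]
tool_rot: [-3.141, 0.0, -0.0]
contact_force: [0.0, 2.5, 2.9]
finger_gap: 0.695
```

The projections match home (block corner 447,303 and rim corner 427,160 both give a block top of about 0.095 m). The pot slid home on release. Pressing now in small steps.

```bash
python3 -m jog '[[0,0,0,0,0.05,0,5.5],[0,0,0,0,0.05,-0.05,5.5],[0,0,0,0,0.05,-0.1,5.5],[0,0,0,0,0.05,-0.1,5.5]]' 50
```

```text
clock: 13.22
tcp_pos: [0.5487, -0.1594, 0.1554]
tool_rot: [3.141, -0.0, 0.002]
contact_force: [-2.7, 1.3, 13.1]
finger_gap: 0.687
```

```bash
python3 -m jog '[[0,0,0,0,0,-0.02,5.5],[0,0,0,0,0,-0.02,5.5],[0,0,0,0,0,-0.02,5.5],[0,0,0,0,0,-0.02,5.5],[0,0,0,0,0,-0.02,5.5],[0,0,0,0,0,-0.02,5.5]]'
```

```text
clock: 13.72
tcp_pos: [0.5488, -0.1594, 0.1554]
tool_rot: [3.141, -0.0, 0.002]
contact_force: [-2.7, 1.9, 13.2]
finger_gap: 0.696
```

```bash
python3 -m jog '[[0,0,0,0,0,-0.02,5.5],[0,0,0,0,0,-0.02,5.5],[0,0,0,0,0,-0.02,5.5],[0,0,0,0,0,-0.02,5.5],[0,0,0,0,0,-0.02,5.5],[0,0,0,0,0,-0.02,5.5],[0,0,0,0,0,-0.02,5.5],[0,0,0,0,0,-0.02,5.5],[0,0,0,0,0,-0.02,5.5],[0,0,0,0,0,-0.02,5.5],[0,0,0,0,0,-0.02,5.5],[0,0,0,0,0,-0.02,5.5]]'
```

```text
clock: 14.72
tcp_pos: [0.5489, -0.1594, 0.1554]
tool_rot: [3.141, -0.0, 0.003]
contact_force: [-2.8, 1.8, 16.1]
finger_gap: 0.698
```

```bash
python3 -m jog '[[0,0,0,0,0,0.05,5.5],[0,0,0,0,0,0.1,5.5],[0,0,0,0,0,0.1,6.2],[0,0,0,0,0,0.1,6.5],[0,0,0,0,0,0.1,6.8],[0,0,0,0,0,0.1,7.2],[0,0,0,0,0,0.1,7.6],[0,0,0,0,0,0.1,8.5],[0,0,0,0,0,0.1,8.5],[0,0,0,0,0,0.1,8.5],[0,0,0,0,0,0.1,8.5]]'; python3 -m jog '[[0,0,0,0,0,0.5,8.5],[0,0,0,0,0,2,8.5],[0,0,0,0,0,4,8.5],[0,0,0,0,0,7,8.5],[0,0,0,0,0,10,8.5],[0,0,0,0,0,12,8.5],[0,0,0,0,0,12,8.5]]'; python3 - <<'E'
from h import *
a=snap('scene','s5'); w=snap('wrist','w5'); s=r.get_state(); print(s['tcp_pos'],s['contact_force'],s['clock'])
A=cv2.resize(a['frame'][140:250,170:310,::-1],(509,400),interpolation=cv2.INTER_CUBIC); B=cv2.resize(w['frame'][110:270,200:316,::-1],(290,400),interpolation=cv2.INTER_CUBIC)
cv2.imwrite('pics/s5.png',np.hstack([A,B]))
q=lambda x,y,z:np.round((proj(a,(.548+x,-.1605+y,z))-[170,140])*509/140).tolist()
v=lambda x,y,z:np.round((proj(w,(.548+x,-.1605+y,z),True)-[200,110])*2.5+[509,0]).tolist()
zt=.0955
for n,l in(('block',[(x*.036,y*.036,zt) for x,y in((1,1),(1,-1),(-1,-1),(-1,1))]),('rim',[(x*.03,y*.03,zt+.063) for x,y in((1,1),(1,-1),(-1,-1),(-1,1))])): print(n,[q(*p) for p in l],[v(*p) for p in l])
E
```

```text
clock: 15.63
tcp_pos: [0.5482, -0.159, 0.1549]
tool_rot: [-3.142, 0.0, 0.0]
contact_force: [-0.2, -0.0, -0.5]
finger_gap: 0.998
clock: 16.22
tcp_pos: [0.5504, -0.1597, 0.2801]
tool_rot: [3.139, -0.0, 0.012]
contact_force: [0.8, 0.2, 0.2]
finger_gap: 0.997
[ 0.54845654 -0.15915977  0.27586116] [0.04364421 0.25692483 0.10289393] 16.3167
block [[118.0, 237.0], [184.0, 165.0], [301.0, 200.0], [239.0, 276.0]] [[556.0, 88.0], [732.0, 88.0], [727.0, 255.0], [561.0, 255.0]]
rim [[127.0, 136.0], [184.0, 78.0], [286.0, 106.0], [232.0, 167.0]] [[552.0, 127.0], [735.0, 127.0], [730.0, 297.0], [558.0, 298.0]]
```

View pics/s5.png

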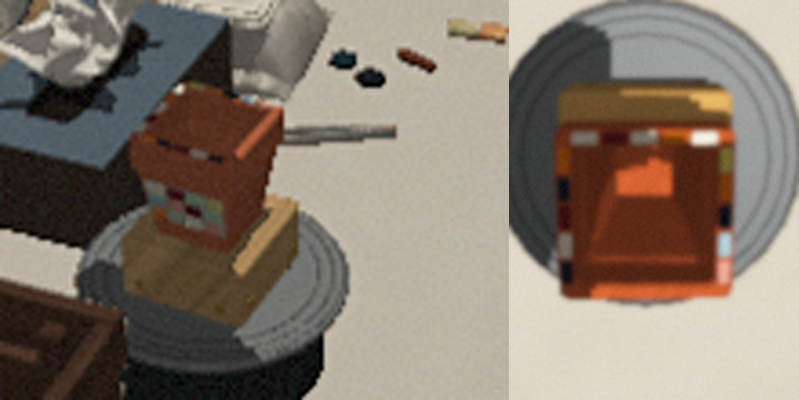

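The scene rim corners read about (131,140), (183,86), (283,105) and (235,160), a few px off prediction at the back. I'll enlarge to check for tilt.

```bash
python3 - <<'E'
from h import *
a=pickle.load(open('pics/s5.pkl','rb'));w=pickle.load(open('pics/w5.pkl','rb'))
A=cv2.resize(a['frame'][155:235,195:255,::-1],(420,560),interpolation=cv2.INTER_CUBIC); B=cv2.resize(w['frame'][135:235,215:297,::-1],(459,560),interpolation=cv2.INTER_CUBIC)
B=B[:,:380]; 
B=cv2.resize(w['frame'][135:235,216:300,::-1],(378,450),interpolation=cv2.INTER_CUBIC); B=np.vstack([B,np.zeros((110,378,3),np.uint8)])
cv2.imwrite('pics/s6.png',np.hstack([A,B]))
q=lambda x,y,z:np.round((proj(a,(.548+x,-.1605+y,z))-[195,155])*7).tolist()
v=lambda x,y,z:np.round((proj(w,(.548+x,-.1605+y,z),True)-[216,135])*4.5+[420,0]).tolist()
zt=.0955
for n,l in(('block',[(x*.036,y*.036,zt) for x,y in((1,1),(1,-1),(-1,-1),(-1,1))]),('rim',[(x*.03,y*.03,zt+.063) for x,y in((1,1),(1,-1),(-1,-1),(-1,1))]),('foot-mouth',[(x*.0215,y*.0215,zt) for x,y in((-1,-1),(-1,1),(1,1))])): print(n,[q(*p) for p in l],[v(*p) for p in l])
E
```

```text
block [[51.0, 352.0], [179.0, 213.0], [404.0, 280.0], [286.0, 426.0]] [[433.0, 47.0], [749.0, 47.0], [741.0, 347.0], [441.0, 347.0]]
rim [[69.0, 156.0], [180.0, 45.0], [376.0, 99.0], [272.0, 216.0]] [[425.0, 116.0], [755.0, 116.0], [745.0, 423.0], [436.0, 423.0]]
foot-mouth [[335.0, 294.0], [263.0, 380.0], [124.0, 337.0]] [[682.0, 289.0], [500.0, 289.0], [497.0, 109.0]]
```

View pics/s6.png

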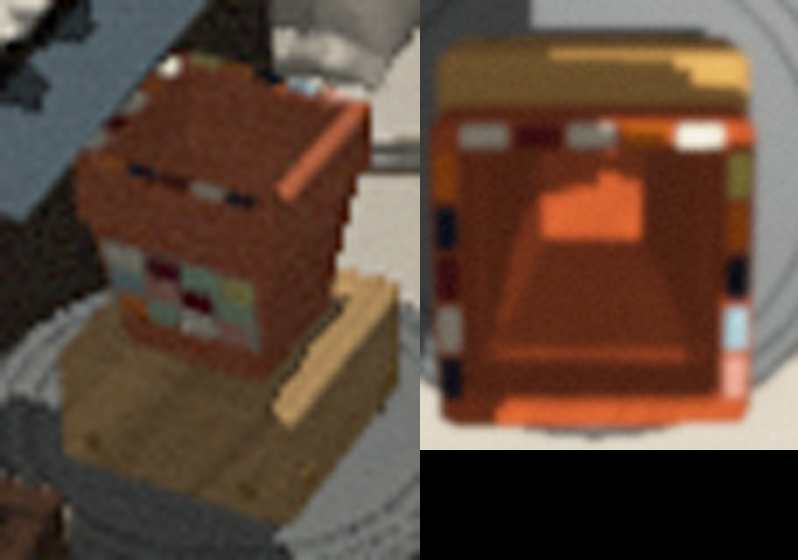

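The readings are inconclusive at about the 2° level; the same bias appeared with the pot upright on the table. I'll regrip with the jaws along x, so the pads lie flat on the ±x faces and align that tilt axis, then press once more.

```bash
python3 -c "
from workcell import r
s=r.get_state();print(s['joint_positions'],s['tcp_pos'],s['clock'])"
python3 -m jog '[[0,0,-0.1,0,0,0,8.5],[0,0,-0.22,0,0,0,8.5],[0,0,-0.34,0,0,0,8.5],[0,0,-0.46,0,0,0,8.5],[0,0,-0.58,0,0,0,8.5],[0,0,-0.7,0,0,0,8.5],[0,0,-0.82,0,0,0,8.5],[0,0,-0.94,0,0,0,8.5],[0,0,-1.06,0,0,0,8.5],[0,0,-1.18,0,0,0,8.5],[0,0,-1.3,0,0,0,8.5],[0,0,-1.42,0,0,0,8.5]]' 20
python3 -m jog '[[0,0,-0.1,0,0,0,8.5],[0,0,-0.151,0,0,0,8.5],[0,0,-0.151,0,0,0,8.5],[0,0,-0.151,0,0,0,8.5]]'
python3 -c "
from workcell import r
s=r.get_state();print(s['joint_positions'],s['tcp_pos'],s['tool_rot'])"
```

```text
[-2.85052345e-01  2.47252898e-01  1.72792133e+00 -2.37436239e-05
  1.16446240e+00  1.28595913e+00] [ 0.54845654 -0.15915977  0.27586116] 16.3167
clock: 17.32
tcp_pos: [0.5473, -0.1588, 0.2732]
tool_rot: [2.375, -2.054, -0.004]
contact_force: [-0.2, -0.4, -0.3]
finger_gap: 0.995
clock: 17.65
tcp_pos: [0.5476, -0.1589, 0.2737]
tool_rot: [2.222, -2.219, -0.003]
contact_force: [-0.1, 1.2, -0.2]
finger_gap: 0.996
[-2.85011929e-01  2.49807766e-01  1.72963550e+00  2.66078982e-06
  1.16421584e+00  2.85502927e+00] [ 0.54755641 -0.15886389  0.27366475] [ 2.22246289 -2.21901984 -0.00285016]
```

```bash
python3 -m jog '[[0,0,0,0.05,0,-1,8.5],[0,0,0,0.05,0,-3,8.5],[0,0,0,0.05,0,-6,8.5],[0,0,0,0.05,0,-9,8.5],[0,0,0,0.05,0,-11,8.5],[0,0,0,0.05,0,-12,8.5],[0,0,0,0.05,0,-12,8.5]]' 20; python3 -m jog '[[0,0,0,0,0,0,7],[0,0,0,0,0,0,6.5],[0,0,0,0,0,0,6.2],[0,0,0,0,0,0,6],[0,0,0,0,0,0,5.8],[0,0,0,0,0,0,5.8],[0,0,0,0,0,0,5.8],[0,0,0,0,0,0,5.8]]'
```

```text
clock: 18.23
tcp_pos: [0.5469, -0.1585, 0.152]
tool_rot: [2.22, -2.219, -0.007]
contact_force: [0.3, 0.0, 0.3]
finger_gap: 0.992
clock: 18.9
tcp_pos: [0.5492, -0.1593, 0.1562]
tool_rot: [-2.221, 2.221, -0.003]
contact_force: [-1.9, -0.5, 6.8]
finger_gap: 0.699
```

```bash
python3 -m jog '[[0,0,0,-0.04,0,0,5.6],[0,0,0,-0.04,0,-0.03,5.6],[0,0,0,-0.04,0,-0.06,5.6],[0,0,0,-0.04,0,-0.06,5.6],[0,0,0,-0.04,0,-0.06,5.6]]' 45
```

```text
clock: 19.32
tcp_pos: [0.5491, -0.1593, 0.1563]
tool_rot: [-2.22, 2.221, -0.004]
contact_force: [-2.0, 0.7, 13.0]
finger_gap: 0.698
```

```bash
python3 -m jog '[[0,0,0,0,0,-0.02,5.6],[0,0,0,0,0,-0.02,5.6],[0,0,0,0,0,-0.02,5.6],[0,0,0,0,0,-0.02,5.6],[0,0,0,0,0,-0.02,5.6],[0,0,0,0,0,-0.02,5.6]]';python3 -m jog '[[0,0,0,0,0,-0.02,5.6],[0,0,0,0,0,-0.02,5.6],[0,0,0,0,0,-0.02,5.6],[0,0,0,0,0,-0.02,5.6],[0,0,0,0,0,-0.02,5.6],[0,0,0,0,0,-0.02,5.6],[0,0,0,0,0,-0.02,5.6],[0,0,0,0,0,-0.02,5.6],[0,0,0,0,0,-0.02,5.6],[0,0,0,0,0,-0.02,5.6]]'
```

```text
clock: 19.82
tcp_pos: [0.5492, -0.1593, 0.1563]
tool_rot: [-2.22, 2.221, -0.004]
contact_force: [-3.2, 1.7, 14.7]
finger_gap: 0.695
clock: 20.65
tcp_pos: [0.5492, -0.1594, 0.1562]
tool_rot: [-2.22, 2.221, -0.004]
contact_force: [-4.4, 0.9, 16.7]
finger_gap: 0.696
```

```bash
python3 -m jog '[[0,0,0,0,0,0.04,5.6],[0,0,0,0,0,0.08,5.6],[0,0,0,0,0,0.08,6.2],[0,0,0,0,0,0.08,6.5],[0,0,0,0,0,0.08,6.8],[0,0,0,0,0,0.08,7.2],[0,0,0,0,0,0.08,7.6],[0,0,0,0,0,0.08,8.5],[0,0,0,0,0,0.08,8.5],[0,0,0,0,0,0.08,8.5],[0,0,0,0,0,0.08,8.5]]'; python3 -m jog '[[0,0,0,0,0,0.5,8.5],[0,0,0,0,0,2,8.5],[0,0,0,0,0,4,8.5],[0,0,0,0,0,7,8.5],[0,0,0,0,0,10,8.5],[0,0,0,0,0,13,8.5],[0,0,0,0,-4,13,8.5],[0,0,0,0,-8,13,8.5],[0,0,0,0,-12,13,8.5],[0,0,0,0,-15,13,8.5],[0,0,0,0,-15,13,8.5]]'; python3 - <<'E'
from h import *
a=snap('scene','s7'); t=snap('top','t7'); s=r.get_state(); print(s['tcp_pos'],s['contact_force'],s['clock'])
A=cv2.resize(a['frame'][155:235,195:255,::-1],(420,560),interpolation=cv2.INTER_CUBIC); B=cv2.resize(t['frame'][150:220,182:229,::-1],(376,560),interpolation=cv2.INTER_CUBIC)
cv2.imwrite('pics/s7.png',np.hstack([A,B]))
v=lambda x,y,z:np.round((proj(t,(.548+x,-.1605+y,z))-[182,150])*8+[420,0]).tolist()
for z,d in((.0955,.036),(.1585,.03)): print([v(x*d,y*d,z) for x,y in((1,1),(1,-1),(-1,-1),(-1,1))])
E
```

```text
clock: 21.57
tcp_pos: [0.5483, -0.159, 0.1546]
tool_rot: [2.221, -2.222, -0.0]
contact_force: [0.2, -0.2, 0.6]
finger_gap: 0.996
clock: 22.48
tcp_pos: [0.548, -0.3142, 0.2851]
tool_rot: [2.217, -2.224, 0.004]
contact_force: [-0.7, -0.3, -0.1]
finger_gap: 1.0
[ 0.54787331 -0.30997261  0.28465412] [ 0.15571496  0.77173187 -0.11643126] 22.5833
[[440.0, 116.0], [747.0, 115.0], [745.0, 422.0], [434.0, 423.0]]
[[423.0, 96.0], [699.0, 95.0], [697.0, 370.0], [418.0, 371.0]]
```

View pics/s7.png

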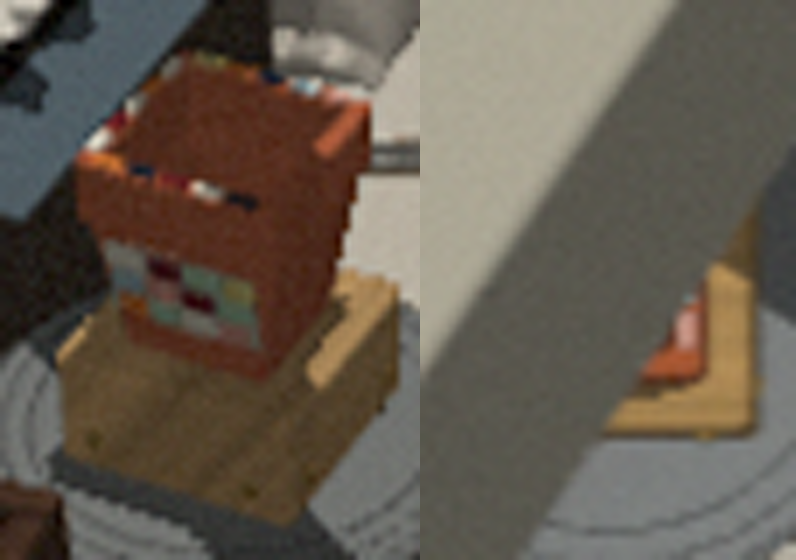

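```bash
python3 -m jog '[[0,0,0,0,0,0,8.5],[0,0,0,0,0,0,8.5],[0,0,0,0,0,0,8.5]]'; python3 -c "
from workcell import r
print(r.hand_in())"
```

```text
clock: 22.83
tcp_pos: [0.5484, -0.3079, 0.2848]
tool_rot: [-2.222, 2.22, 0.0]
contact_force: [-0.2, -0.1, 0.4]
finger_gap: 0.995
the job is handed in; nothing more can be done
None
```

The planter is seated in the holder with its bare side facing the robot, and I handed the job in at about 23 s of the 58 s allowed. The hand-in gives no verdict, so the results below rest on my own checks.

- **Turning the wheel:** I gripped the holder block and turned the wheel 28.5° to bring it square before placing the planter.
- **Placing:** I lifted the planter by its collar and lowered it into the pocket with the bare side to the front. It caught a wall lightly at about 4 N, so I shifted it 1.2 mm and let go so it could centre itself.
- **Pressing:** I pressed at about 13–16 N for roughly 1.5 s. I then regripped at 90° and pressed again at about 13–17 N for roughly 1.5 s, so the pads were flat on both pairs of faces. I then released and moved the arm clear.

**Last checks:**
- **Seating and squareness:** The scene picture is consistent with the planter being home, to about 1 mm. The block and rim edges look square to the table, and the arm is free, with no contact force.
- **Tilt:** The rim-corner readings could not settle the tilt to better than about 2–3°. The same kind of bias showed with the planter upright on the table, and the corners did not move after the second press, so I took it as upright.
- **Top camera:** The arm partly blocked the final top view. The corners it did show were about 1–2 px from prediction, in the same direction for block and planter, which suggests calibration rather than a real offset.
- **Glue tube, tweezers and cup:** I did not re-measure them at the end, but the arm stayed clear of them throughout.

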